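# Clamp the film reel and close the reel drawer of a wrapping machine

## Robot

A 6-joint arm with a two-finger parallel gripper is mounted at the origin on the work surface. World frame = base frame: x ahead of the robot, y to its left, z up, the work surface at z = 0. Lengths are in m, angles in rad, forces in N, time in s.
With the tool pointing down it reaches from about 0.2 to 0.875 m from the base axis. Payload 3.4 kg.
Tool frame: the origin (TCP) lies between the finger pads; the fingertips stand 25 mm ahead of it and the grasp point (between the pads) lies 6 mm ahead of it (r.nose_length is the z of the fingertips in the tool frame, in m); z points along the fingers, x is the direction in which the jaws open and shut, and the axes are right-handed (so a half turn about z gives the same grasp; the last joint's range is limited). The gripper opens to 94 mm and grips with 3 to 60 N. Pads are 16 mm wide; open, the fingers measure 119 mm over their backs; the gripper's body (75 mm by 177 mm) begins 78 mm behind the grasp point.
Start: joints at [1.224, 0.276, 1.505, -0, 1.361, -0.121], TCP at [0.129, 0.56, 0.23] pointing down, gripper open.
Joint ranges: [-2.89, 2.89], [-0.75, 2.08], [0.22, 2.7], [-1.18, 4.32], [0.11, 2.71], [-2.7, 2.7]. Speed limits (rad/s): [2.57, 2.57, 3.14, 3.14, 3.14, 3.14].

## Interface

Orientations are given as a unit quaternion [w, x, y, z].
In Python, from plant import r, gripper_to, inverse_kinematics, vision, models, telemetry gives the robot as it stands. Calls block until the motion is done:
- r.move_to(position, orientation): joint-space move of the TCP to a pose.
- r.move_l(position, rot=None, vel=0.15, guard=None): straight line of the TCP; rot=None keeps the orientation; vel is the mean speed in m/s. With guard (N) it stops when the force on the tool has changed by that much, and returns True; else False.
- r.movej(angles): joint-space move.
- gripper_to(opening, f_grip=None): finger opening in m; f_grip is the grip in N (None keeps the last); returns when the fingers have stopped.
- r.hold(seconds).
- inverse_kinematics(position, orientation): joint angles nearest the present ones, or None.
- vision.snapshot(name): name is "scene" or "top" or "wrist"; returns the picture (480x640x3 uint8, red, green, blue); there is no depth.
- vision.get_calibration(name): a dict with "fx", "fy", "cx", "cy" (pixels), "position" and "orientation" of the camera in the world. Camera axes: x right, y down, z forward; pixel columns grow to the right and rows downward; lengths in m; the calibration is good to about 2 mm. A picture is of the moment at which its call begins: read the wrist's pose just before it. get_calibration takes no time and is no camera call; for the wrist camera it gives the pose at the moment of the call.
A pose or a line that the arm cannot do raises r.PlanningError and nothing moves.
- r.sign_off(): hands the job in, once; it reports no verdict.
Trained networks look in the newest picture that a camera, given by its name, has taken for a name from the list of things; names that differ only in an ending like _2 or _b are one class to them, and where a whole thing is asked for, a point or a joint stands for the part that bears it (a point fixed in the world has none). Each returns a list of dicts, best first, with "score" (0 to 1); they miss things now and then, are a little off and sometimes report something else, mostly with a low value. They report only what shows in the picture. A call takes as long as a camera call.
- models.boxes_of(thing, camera): "at" ([x, y, z] in m, in world coordinates, good to about 4 mm: the middle of the surface that is visible of it).
- models.regions_of(thing, camera): "pixels" (480x640 bool, what is visible of it).
- models.mark_of(thing, camera): "at" ([x, y, z] in m, in world coordinates, good to about 4 mm: a listed point, or the origin of a listed thing).
Readings, each from a call of its own:
- telemetry.current_t(): time.
- telemetry.current_joints(): joint angles.
- telemetry.current_dq(): joint speeds.
- telemetry.current_joint_efforts(): joint torques, N m.
- telemetry.current_ee_pos(): TCP position.
- telemetry.current_tool_rot(): TCP orientation.
- telemetry.current_wrist_force(): force on the tool from outside, world axes, zero at the start.
- telemetry.current_torque(): the same for the moment, N m.
- telemetry.current_opening(): finger opening in m.
Only numpy, scipy, OpenCV 4.12 (cv2) and the standard library are available. Lean on these libraries where they do the work, as an engineer would, in place of code of your own. Each camera call takes 0.05 s, during which the arm holds its last target. There are 200 camera calls.

## Task

The reel drawer of the wrapping machine is locked out at full extension with a film reel on its hub. Gently start the reel clamp by turning its T-handle clockwise; if it binds early the thread is crossed, so stop without forcing it, turn it back anticlockwise to its loose end so that the thread drops in, start again, and screw the clamp fully home. Then press the lock lever on the drawer's right-hand slide down, push the drawer fully home into the machine and let go, leaving everything else on the table where it stands.

Things in the scene. Friction and masses are not known exactly. Their poses are not given: they have to be found in the camera images.
- clamp_screw (a joint): Turn of the clamp screw, rad, clockwise from above positive: -1.0 loose end stop, 1.8 home stop with the disc tight on the reel; starts within 0.25 of 0, where the T-handle lies parallel to the drawer front. Free, it needs 0.08 N m and stays where left. If crossed it binds from 0.45, springily, 2.5 N m more per rad. Turning back to -0.85 or less drops the thread in; it then turns freely home.
- clamp_grip (a point): Centre of the clamp's black T-handle: a bar 84 mm long (along y), 16 mm thick (x), 24 mm high, centre 100 mm above the table at joint 0, sinking 2.8 mm per rad clockwise. Its underside is 16 mm above an aluminium disc of 100 mm diameter that turns with it and presses on the reel (170 mm across, top 62 mm above the table). It stands 105 mm behind the back of the drawer front.
- hub: Threaded aluminium hub, 68 mm across, fixed in the drawer and hidden in the reel's core under the clamp; origin on the clamp's axis at table height, x from the drawer front into the machine. Whether the thread starts crossed cannot be seen, only felt; forcing it with more than about 1.1 N m on the T-handle damages it.
- lock_lever (a joint): Lock lever of the drawer slide, rad: 0 locked (start), 0.34 fully down; from about 0.2 the drawer is free. Pressing takes about 4 N at the pad and the lever stays where it is left.
- lever_pad (a point): Middle of the top of the lever's black ribbed pad, 50 mm long, 22 mm wide, 57 mm above the table, outside the drawer's right-hand wall (42 mm high), 78 mm behind the back of the drawer front. The lever is hinged 52 mm farther towards the machine, so the pad goes down by up to 17 mm.
- drawer (a joint): Travel of the reel drawer in m, positive into the machine: 0 to 0.01 locked out (starts at 0 to 0.006), 0.2 fully home. Once unlocked it slides with about 3 N, and stays where it is left.
- drawer_pull (a point): Middle of the steel bar handle (130 mm long along y, 11 mm thick, 85 mm above the table) that stands 35 mm off the drawer front on the robot's side. The front is a grey panel 370 mm wide, 15 mm thick, its top 122 mm above the table. x is the direction in which the drawer goes home.
- machine: Fixed wrapping machine: grey cabinet 380 mm wide, 300 mm deep, 135 mm high, the drawer opening in its front; a green belt, its top 162 mm high and its frame 163, crosses the deck 50 mm behind the face; the sealing head behind it is 215 to 223 mm high. Origin at table height in the middle of the front face, x points into the machine.
- jug: Steel jug, bystander, 84 mm across and 135 mm high with a handle on its y side; origin at the centre of its underside.
- jar: Glass jar with a steel lid, bystander, 76 mm across, 105 mm high; origin at the centre of its underside.
- bowl: Steel bowl, bystander, 120 mm across, 60 mm high; origin at the centre of its underside.
- spatula: Spatula, bystander, 250 mm long along x, lying on the table; origin under its middle.
- carton: Carton, bystander, 120 x 85 x 60 mm; origin at the centre of its underside.
- paddle: Small wooden paddle, bystander, 170 mm long along x, 30 mm wide, 8 mm thick, lying on the front edge of the machine's deck, 135 mm above the table; origin under its middle.

How it is judged:
On the way, in this order (a step that is already met when the one before it is completed fails the run):
1. the clamp is screwed fully home while the drawer is still locked out (value of joint clamp_screw above 1.68 rad and value of joint drawer below 0.03 m), for 0.2 s.
2. the lock lever is pressed down with the drawer still out (value of joint lock_lever above 0.17 rad and value of joint drawer below 0.1 m), for 0.1 s.
At the end, for the whole second after the job is handed in: The clamp screw is home (within 0.14 rad of its stop), the drawer is fully home (within 8 mm) and at rest, and nothing else has been disturbed (value of joint clamp_screw above 1.66 rad and value of joint drawer above 0.192 m and velocity of joint drawer between -0.01 and 0.01 m/s); the robot touches nothing.
It fails at once if the thread is forced (more than 46 N on it inside the hub, about 1.1 N m on the T-handle) (contact force between hub and anything else above 46 N).
It fails at once if a bystander is pushed more than 25 mm away or knocked over (distance of any of jug, jar, bowl, spatula, carton, paddle from where it was at the start of the episode above 0.025 m or angle between any of jug, jar's own z axis and vertical above 0.4 rad).
It also fails if it takes over 72 s, if anything falls off the work surface, if the arm or the gripper's body presses on something with over 40 N, if the wrist force passes 120 N, or if a joint passes its speed limit or range.

## Working session

There is one attempt and no reset: what is moved stays moved. The work goes in short steps, each a Python script; the robot and the scene stay as the last script left them, time stands still between calls to the robot, and variables do not carry over. Pictures are saved under pics/ and viewed, about 8 in all and at most 12, crops included, and the job is handed in when it is done.

```bash
ls; mkdir -p pics; python3 - <<'E'
from plant import r, vision, models, telemetry
import cv2, numpy as np
for c in ["scene","top"]:
    im=vision.snapshot(c); cv2.imwrite(f"pics/{c}0.png",im[:,:,::-1])
    print(c,vision.get_calibration(c))
    for n in ["clamp_grip","lever_pad","drawer_pull","hub","machine","jug","jar","bowl","spatula","carton","paddle"]:
        print(n,[(np.round(d["at"],3).tolist(),round(d["score"],2)) for d in models.mark_of(n,c)[:2]])
print(telemetry.current_t(),telemetry.current_tool_rot(),r.nose_length)
E
```

```text
pics
scene {'fx': 509.51194582830715, 'fy': 509.51194582830715, 'cx': 322.6528808985057, 'cy': 239.4651286679914, 'position': array([ 0.65401601, -0.91452633,  1.01948281]), 'orientation': array([-0.36651575,  0.92658863,  0.08053436, -0.02477748])}
clamp_grip [([0.585, 0.118, 0.099], 0.82)]
lever_pad [([0.537, -0.023, 0.057], 0.69), ([0.323, -0.096, -0.002], 0.6)]
drawer_pull [([0.432, 0.147, 0.087], 0.61)]
hub [([0.648, 0.391, 0.002], 0.69), ([0.693, 0.087, 0.134], 0.61)]
machine [([0.673, 0.104, 0.002], 0.76)]
jug [([0.496, -0.149, 0.0], 0.8)]
jar [([0.646, 0.393, -0.001], 0.86), ([0.494, -0.148, -0.0], 0.67)]
bowl [([0.458, 0.419, 0.004], 0.9)]
spatula [([0.306, -0.245, 0.001], 0.86)]
carton [([0.322, -0.097, -0.001], 0.62)]
paddle [([0.696, 0.088, 0.132], 0.62)]
top {'fx': 512.7872623672857, 'fy': 512.7872623672857, 'cx': 315.93675927507405, 'cy': 229.2344029069471, 'position': array([ 0.34627051, -0.06654883,  1.4118199 ]), 'orientation': array([-0.04395487,  0.7077477 , -0.70396785,  0.0398803 ])}
clamp_grip [([0.587, 0.119, 0.101], 0.93)]
lever_pad [([0.533, -0.025, 0.056], 0.78)]
drawer_pull [([0.428, 0.147, 0.083], 0.79)]
hub [([0.673, 0.104, -0.002], 0.52)]
machine [([0.677, 0.1, -0.004], 0.81)]
jug [([0.489, -0.152, 0.004], 0.58)]
jar [([0.644, 0.388, -0.001], 0.87)]
bowl [([0.456, 0.422, 0.006], 0.97), ([0.644, 0.386, 0.002], 0.35)]
spatula [([0.301, -0.245, 0.001], 0.74)]
carton [([0.321, -0.095, 0.002], 0.77), ([0.303, -0.247, -0.003], 0.37)]
paddle [([0.698, 0.09, 0.138], 0.73)]
1.2 [-1.83919703e-05  7.82277698e-01  6.22929853e-01  2.78645779e-05] 0.025
```

View pics/scene0.png

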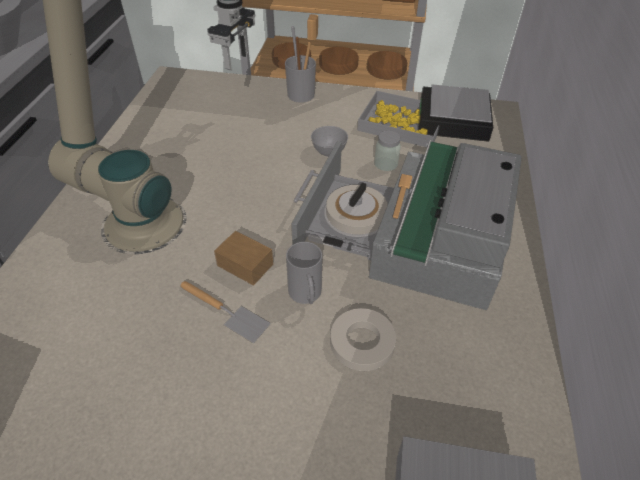

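View pics/top0.png

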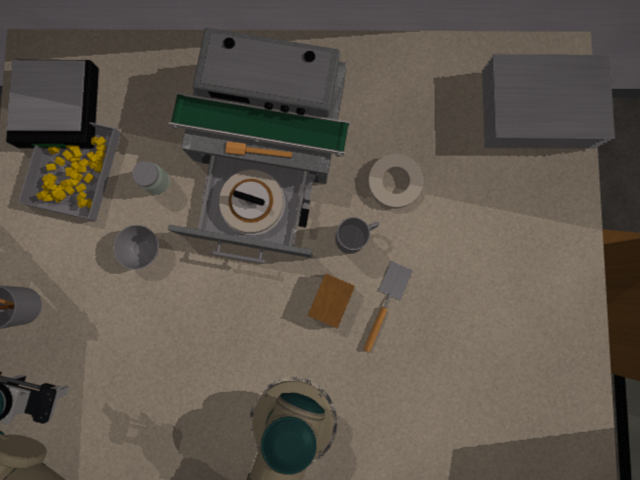

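The networks agree with both views: pull, clamp and machine origin are collinear, giving a yaw of about -0.18. In the top picture the T-handle runs from px (234,192) to (265,203), clockwise of the front by about 0.2 rad. Next I take wrist views above the clamp from two places.

```bash
cat > h.py <<'E'
from plant import r, gripper_to, inverse_kinematics, vision, models, telemetry as T
import cv2, numpy as np
from scipy.spatial.transform import Rotation as R
YAW=-0.181
def quat(a):  # tool down, tool x at world angle a
    c,s=np.cos(a),np.sin(a)
    q=R.from_matrix(np.array([[c,s,0],[s,-c,0],[0,0,-1.]])).as_quat()
    return np.roll(q,1)
def ray(cal,u,v):
    q=cal["orientation"]; M=R.from_quat([q[1],q[2],q[3],q[0]]).as_matrix()
    return M@np.array([(u-cal["cx"])/cal["fx"],(v-cal["cy"])/cal["fy"],1])
def onplane(cal,u,v,z):
    d=ray(cal,u,v); p=np.array(cal["position"]); return p+d*(z-p[2])/d[2]
E
python3 - <<'E'
from h import *
r.move_to([0.56,0.12,0.30],quat(YAW-0.19))
def tri(a,b):
    A=np.zeros((3,3));y=np.zeros(3)
    for p,d in (a,b):
        d=d/np.linalg.norm(d);P=np.eye(3)-np.outer(d,d);A+=P;y+=P@p
    return np.linalg.solve(A,y)
rays=[]
for i,p in enumerate([None,[0.53,0.06,0.30]]):
    if p: r.move_l(p,vel=0.25)
    cal=vision.get_calibration("wrist"); im=vision.snapshot("wrist"); cv2.imwrite(f"pics/w{i}.png",im[:,:,::-1])
    for n in ["clamp_grip","lever_pad","drawer_pull","machine"]:
        print(n,[(np.round(d["at"],4).tolist(),round(d["score"],2)) for d in models.mark_of(n,"wrist")[:2]])
    g=models.regions_of("clamp_grip","wrist")
    if g:
        m=g[0]["pixels"]; v,u=np.nonzero(m)
        P=np.array([onplane(cal,a,b,0.11)[:2] for a,b in zip(u,v)])
        (c,wh,_)=rr=cv2.minAreaRect(P.astype(np.float32)*1000)
        w,V=np.linalg.eigh(np.cov(P.T)); print(len(u),"rect",rr,"long axis",np.arctan2(V[1,1],V[0,1])%np.pi)
        rays.append((cal["position"],ray(cal,u.mean(),v.mean())))
print("tri",tri(*rays) if len(rays)==2 else None, T.current_t(),T.current_joints())
E
```

```text
clamp_grip [([0.5885, 0.1193, 0.1003], 0.73)]
lever_pad [([0.5317, -0.0246, 0.0596], 0.85)]
drawer_pull [([0.4293, 0.1422, 0.0856], 0.98)]
machine [([0.6787, 0.1039, -0.0018], 0.56)]
9240 rect ((584.78173828125, 124.0734634399414), (88.30670928955078, 88.77811431884766), 31.40609359741211) long axis 1.4654602561188161
clamp_grip [([0.5893, 0.1178, 0.1035], 0.79)]
lever_pad [([0.5348, -0.0264, 0.0594], 0.92)]
drawer_pull [([0.4285, 0.1385, 0.0835], 0.67)]
machine [([0.6739, 0.1002, -0.0007], 0.73)]
10483 rect ((581.6177368164062, 117.98066711425781), (88.71192932128906, 88.1917495727539), 68.73664093017578) long axis 2.1588133672027108
tri [0.58481954 0.11837381 0.07194638] 4.4333 [-1.66217350e-02  1.81572059e-01  1.46229903e+00  2.08940231e-04
  1.49787401e+00  3.53359078e-01]
```

View pics/w0.png

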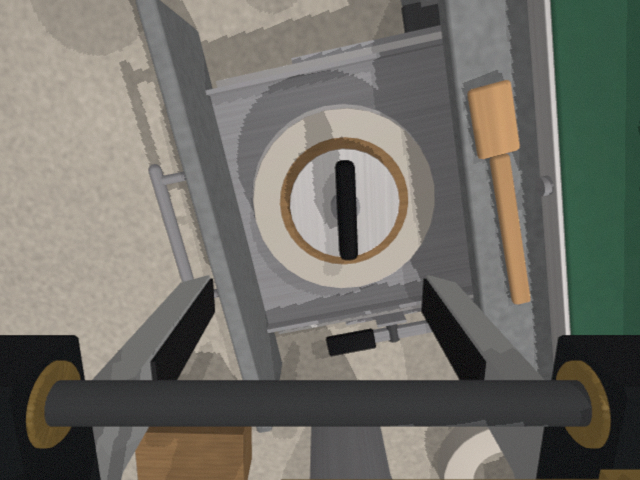

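The wrist view shows the black handle from px (345,160) to (348,258), the disc around it, and the lever pad at (350,342). The network's mask took in the disc, and its triangulated height of 72 mm matches the disc top. I'll segment the dark bar for its angle and the green belt for the yaw.

```bash
python3 - <<'E'
from h import *
from h import vision
# camera poses: replicate wrist cal analytically for second view (arm has not moved since)
cal=vision.get_calibration("wrist"); im=cv2.imread("pics/w1.png")
g=models.regions_of("clamp_grip","wrist")[0]["pixels"]
m=(im.max(2)<60)&cv2.erode(g.astype(np.uint8),np.ones((5,5))).astype(bool)
n,l,s,c=cv2.connectedComponentsWithStats(m.astype(np.uint8)); k=1+s[1:,4].argmax()
v,u=np.nonzero(l==k)
P=np.array([onplane(cal,a,b,0.108)[:2] for a,b in zip(u,v)])
w,V=np.linalg.eigh(np.cov(P.T)); a=np.arctan2(V[1,1],V[0,1])%np.pi
print("bar px",len(u),u.mean(),v.mean(),"c",P.mean(0),cv2.minAreaRect(P.astype(np.float32)*1000),"axis",a,"normal angle",a-np.pi/2)
ct=vision.get_calibration("top"); t=cv2.imread("pics/top0.png").astype(int)
gm=(t[:,:,1]>t[:,:,0]+15)&(t[:,:,1]>t[:,:,2]+30); 
n,l,s,c=cv2.connectedComponentsWithStats(gm.astype(np.uint8))
k=[i for i in range(1,n) if 80<c[i][1]<160 and s[i,4]>1000]; print(s[k])
gm=l==k[0]; us=range(190,335)
B=np.array([onplane(ct,u,np.nonzero(gm[:,u])[0].max(),0.162)[:2] for u in us])
F=np.array([onplane(ct,u,np.nonzero(gm[:,u])[0].min(),0.162)[:2] for u in us])
for L in (B,F):
    d=cv2.fitLine(L.astype(np.float32),cv2.DIST_HUBER,0,.001,.001).ravel(); print("belt yaw",np.arctan2(d[1],d[0])%np.pi-np.pi/2)
E
```

```text
bar px 2117 354.1100614076523 125.27397260273973 c [0.58447889 0.11939407] ((583.959716796875, 118.36164093017578), (81.92867279052734, 16.37424087524414), 72.84954833984375) axis 1.264304515138281 normal angle -0.30649181165661554
[[ 175  100  163   48 2100]]
belt yaw -0.1675713
belt yaw -0.20341349
```

Bar angle gives q≈0.12, yaw≈-0.183, centre (0.585, 0.1185). Now I grip the bar and test the start gently, using a grip force that limits the torque to about 0.5 N m.

```bash
cat >> h.py <<'E'
YAW=-0.183; C=np.array([0.585,0.1185]); Q0=0.123
def pose(q): return [C[0],C[1],0.106-0.0028*q], quat(YAW-q)
def turn(q,q_end,step,lim,base):
    """step the handle towards q_end, stop when |torque z| change > lim; returns last q"""
    while abs(q_end-q)>1e-4:
        q+=np.clip(q_end-q,-step,step); p,o=pose(q); r.move_l(p,o,vel=0.1)
        t=T.current_torque()-base; f=T.current_wrist_force()
        print(f"t{T.current_t():.1f} q{q:.3f} Mz{t[2]:.3f} F{np.round(f,1)}")
        if abs(t[2])>lim: print("STOP"); break
    return q
E
python3 - <<'E'
from h import *
gripper_to(0.05)
r.move_to([C[0],C[1],0.2],quat(-0.306))
p,o=pose(Q0); print("guard",r.move_l(p,o,vel=0.1,guard=8))
base=T.current_torque(); print(base,T.current_wrist_force())
gripper_to(0.0,35); print(T.current_opening(),T.current_torque(),T.current_wrist_force(),T.current_ee_pos())
q=turn(Q0,0.6,0.05,0.28,base)
print(q)
E
```

```text
guard False
[-0.06151665  0.04937984  0.00314804] [-0.29076917  0.07790553 -0.20547958]
0.024649387842337292 [ 0.01292967  0.36691277 -0.02253964] [-1.05523694  0.02212853  2.87007729] [0.58471053 0.11868608 0.10590423]
t7.8 q0.173 Mz-0.077 F[-2.2  0.3  3.4]
t8.0 q0.223 Mz-0.090 F[-1.5  1.1  4.8]
t8.3 q0.273 Mz-0.030 F[-2.9  0.2  5.1]
t8.5 q0.323 Mz-0.065 F[-2.6  0.7  4.3]
t8.8 q0.373 Mz-0.064 F[-2.5  0.8  5.5]
t9.0 q0.423 Mz-0.043 F[-2.1  0.1  5.4]
t9.3 q0.473 Mz-0.050 F[-2.3  1.1  5.4]
t9.5 q0.523 Mz-0.004 F[-1.6  1.2  4.7]
t9.8 q0.573 Mz0.016 F[-1.6  0.4  5.8]
t10.0 q0.600 Mz0.009 F[-2.5  0.7  5.1]
0.6
```

An opening of 24.6 mm is more than the 16 mm bar thickness, and the torque faded, so the grip is suspect. I'm looking.

```bash
python3 - <<'E'
from h import *
im=vision.snapshot("wrist"); cv2.imwrite("pics/w2.png",im[:,:,::-1])
print(T.current_opening(),T.current_torque(),T.current_wrist_force(),T.current_t())
E
```

```text
0.024722469944672257 [0.05418702 0.47353564 0.03178677] [-1.63110081  0.3753968   4.90933395] 10.0583
```

View pics/w2.png

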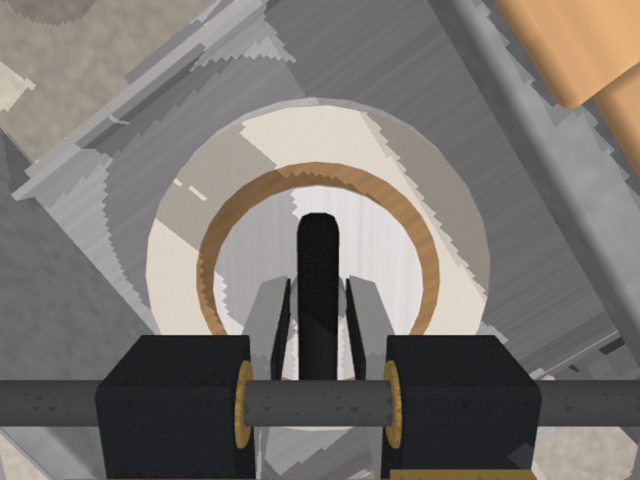

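The bar is aligned with the jaws (px 318, vertical), but the fingertips have closed on the round boss beneath it, which is about 24.6 mm across. I'll regrip 9 mm higher on the bar itself and zero the torque while free.

```bash
sed -i 's/0.106-0.0028/0.1155-0.0028/' h.py; python3 - <<'E'
from h import *
gripper_to(0.05)
p,o=pose(0.6); r.move_l(p,o,vel=0.1); r.hold(0.2)
im=vision.snapshot("wrist"); cv2.imwrite("pics/w3.png",im[:,:,::-1])
base=T.current_torque(); print(base,T.current_wrist_force())
gripper_to(0.0,35); r.hold(0.2); print(T.current_opening(),T.current_torque()-base,T.current_wrist_force(),T.current_t())
np.save("base.npy",base)
q=turn(0.6,0.7,0.025,0.35,base); print(q,T.current_opening())
E
```

```text
[-0.07596517  0.17738199  0.00175207] [ 0.18034583  0.35005817 -0.17873892]
0.015866077297550987 [-0.11785402 -0.15290097  0.01121487] [ 0.2918233   0.22560924 -1.16213872] 11.975
t12.2 q0.625 Mz-0.012 F[ 1.8 -0.2 -0.3]
t12.5 q0.650 Mz-0.039 F[ 0.3 -1.5 -0.4]
t12.7 q0.675 Mz-0.006 F[ 1.  -0.5 -0.1]
t13.0 q0.700 Mz-0.022 F[ 0.6 -2.3 -1.5]
0.7 0.01601733816231674
```

View pics/w3.png

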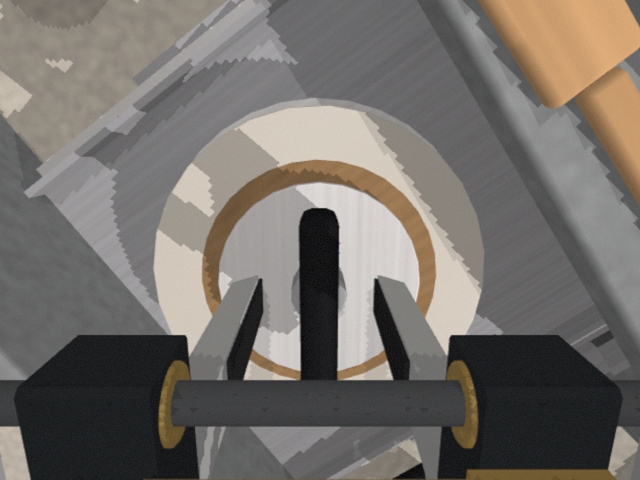

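The bar now measures 16 mm, is gripped squarely, and turns to 0.70 with no torque, where a crossed thread would give about 0.6 N m. Before trusting that, I check the tool angle and bar alignment and take a small further turn.

```bash
python3 - <<'E'
from h import *
base=np.load("base.npy")
def info():
    q=T.current_tool_rot(); x=R.from_quat([q[1],q[2],q[3],q[0]]).as_matrix()[:,0]
    print("tool q",YAW-np.arctan2(x[1],x[0]),"j6",T.current_joints()[5],"eff6",T.current_joint_efforts()[5],"Mz",T.current_torque()[2]-base[2])
info()
q=turn(0.7,0.8,0.05,0.25,base); info()
im=vision.snapshot("wrist"); cv2.imwrite("pics/w4.png",im[:,:,::-1])
E
```

```text
tool q 0.6992387923605379 j6 0.9655757396764204 eff6 0.02817810222040862 Mz -0.021728673478927315
t13.2 q0.750 Mz-0.078 F[ 1.4 -2.1 -1.1]
t13.5 q0.800 Mz-0.043 F[ 2.  -2.5 -1.1]
tool q 0.7982409772153267 j6 1.0645750656685176 eff6 -0.017628424102440476 Mz -0.043365683917535876
```

View pics/w4.png

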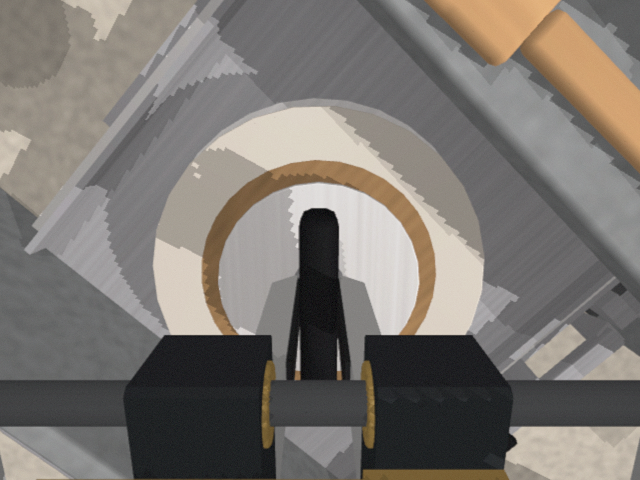

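The bar is still square in the jaws and free at 0.8, so this thread isn't crossed. I'll screw it home, taking small steps near the stop.

```bash
python3 - <<'E'
from h import *
base=np.load("base.npy")
q=turn(0.8,1.6,0.1,0.25,base)
if q>1.59: q=turn(q,1.80,0.02,0.3,base)
print(q,T.current_opening(),T.current_tool_rot(),T.current_t())
im=vision.snapshot("wrist"); cv2.imwrite("pics/w5.png",im[:,:,::-1])
E
```

```text
t13.8 q0.900 Mz-0.089 F[ 2.1 -2.5 -1.8]
t14.0 q1.000 Mz-0.074 F[ 3.4 -4.6 -1.2]
t14.3 q1.100 Mz-0.061 F[ 2.6 -4.1 -1.9]
t14.5 q1.200 Mz-0.106 F[ 2.6 -5.1 -2.2]
t14.8 q1.300 Mz-0.115 F[ 1.9 -4.9 -2.2]
t15.0 q1.400 Mz-0.092 F[ 2.1 -5.  -1.3]
t15.3 q1.500 Mz-0.023 F[ 2.1 -5.8 -1.1]
t15.5 q1.600 Mz-0.091 F[ 2.3 -5.5 -0.4]
t15.8 q1.620 Mz0.002 F[ 2.5 -5.7 -1.3]
t16.0 q1.640 Mz0.009 F[ 1.6 -6.1 -1.3]
t16.3 q1.660 Mz0.020 F[ 2.9 -6.  -0.9]
t16.5 q1.680 Mz0.031 F[ 2.6 -5.8 -0.8]
t16.8 q1.700 Mz0.065 F[ 1.4 -6.9 -1.9]
t17.0 q1.720 Mz-0.012 F[ 1.6 -6.1 -1.6]
t17.3 q1.740 Mz-0.028 F[ 2.  -6.7 -2.1]
t17.5 q1.760 Mz-0.012 F[ 1.6 -5.7 -2. ]
t17.8 q1.780 Mz0.051 F[ 2.  -6.1 -1.8]
t18.0 q1.800 Mz0.272 F[ 1.8 -4.9 -1.4]
1.8 0.015684810300167027 [-8.11307807e-04 -5.49657601e-01  8.35389222e-01 -8.43521971e-04] 18.025
```

The stop is felt at 1.80 (0.27 N m), as specified. Next I release the bar and press the lever with closed fingers.

```bash
python3 - <<'E'
from h import *
p,o=pose(1.8); gripper_to(0.05)
r.move_l([C[0],C[1],0.22],vel=0.15)
L=np.array([0.534,-0.025])
r.move_to([L[0],L[1],0.22],quat(YAW)); gripper_to(0.0,20)
c=vision.get_calibration("wrist"); im=vision.snapshot("wrist"); cv2.imwrite("pics/w6.png",im[:,:,::-1])
for n in ["lever_pad","drawer_pull","clamp_grip"]: print(n,[(np.round(d["at"],4).tolist(),round(d["score"],2)) for d in models.mark_of(n,"wrist")[:2]])
print(r.move_l([L[0],L[1],0.095],vel=0.15,guard=8),T.current_wrist_force())
for z in np.arange(0.088,0.0629,-0.003):
    h=r.move_l([L[0],L[1],z],vel=0.05,guard=20)
    print(f"{T.current_t():.1f}",round(T.current_ee_pos()[2],4),np.round(T.current_wrist_force(),1),h)
    if h or T.current_wrist_force()[2]>14: break
r.move_l([L[0],L[1],0.22],vel=0.15); print(T.current_t())
im=vision.snapshot("wrist"); cv2.imwrite("pics/w7.png",im[:,:,::-1])
cv2.imwrite("pics/w67.png",cv2.resize(np.hstack([cv2.imread("pics/w6.png"),im[:,:,::-1]]),(800,300)))
print(models.mark_of("lever_pad","wrist")[:1])
E
```

```text
lever_pad [([0.5326, -0.0243, 0.0573], 0.8)]
drawer_pull [([0.4304, 0.1406, 0.0842], 0.63)]
clamp_grip []
False [-0.39463654 -0.09652991  0.52995919]
23.8 0.0881 [-0.9  0.2 -0.7] False
24.1 0.0849 [-0.6  0.3  0.2] False
24.3 0.0819 [ 0.4 -1.   0.6] False
24.6 0.0789 [-0.8 -0.2  0.9] False
24.8 0.0758 [-0.7  0.6  1.8] False
25.1 0.0727 [-0.3  0.   1.4] False
25.3 0.0698 [-0.7  0.2  1.2] False
25.6 0.0669 [-0.2  0.3  1.2] False
25.8 0.0652 [-2.3  0.3 10.1] False
26.9917
[{'at': [0.535, -0.0267, 0.0408], 'score': 0.78}]
```

View pics/w67.png

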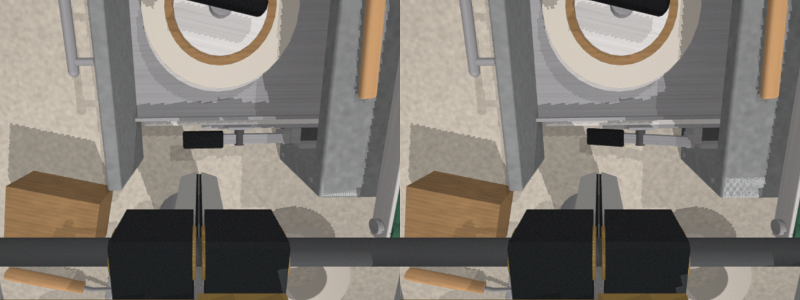

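The pad height has dropped from 57 to 41 mm, with the end stop felt at 10 N, so the lever is fully down. Next I push the drawer at the middle of the pull bar along its axis.

```bash
python3 - <<'E'
from h import *
D=np.array([np.cos(YAW),np.sin(YAW)])
P=lambda s,z: [*(C+s*D),z]
r.move_to(P(-0.215,0.24),quat(YAW+np.pi/2))
print(r.move_l(P(-0.215,0.091),vel=0.15,guard=8))
def go(s,v,g):
    h=r.move_l(P(s,0.091),vel=v,guard=g)
    e=T.current_ee_pos(); print(f"{T.current_t():.1f}",h,"s",round(float((e[:2]-C)@D),4),np.round(T.current_wrist_force(),1)); return h
go(-0.175,0.06,10); 
if not go(-0.12,0.06,20):
    go(0.01,0.08,25)
    for s in np.arange(0.014,0.045,0.004):
        if go(s,0.04,15) or T.current_wrist_force()[:2]@D<-9: break
E
```

```text
False
30.1 False s -0.1754 [-0.2  0.1 -0.2]
31.2 False s -0.1192 [-0.4  1.1  0.3]
33.0 False s 0.0101 [-0.5  1.2 -0.5]
33.2 False s 0.0143 [-0.9 -0.8 -0.3]
33.5 False s 0.0186 [-1.5 -0.5  0.8]
33.7 False s 0.0226 [-0.8  0.1  0.1]
34.0 False s 0.0255 [-4.2  0.5  1. ]
34.2 False s 0.0258 [-11.1   1.5   7.4]
```

```bash
python3 - <<'E'
from h import *
D=np.array([np.cos(YAW),np.sin(YAW)]); P=lambda s,z: [*(C+s*D),z]
r.move_l(P(-0.03,0.091),vel=0.1); r.move_l(P(-0.05,0.26),vel=0.2)
r.move_to([0.129,0.56,0.23],[0,.782277698,.622929853,0])
for c in ["scene","top"]:
    im=vision.snapshot(c); cv2.imwrite(f"pics/{c}9.png",im[:,:,::-1])
    for n in ["drawer_pull","machine","jug","jar","bowl","spatula","carton","paddle"]:
        print(c,n,[(np.round(d["at"],3).tolist(),round(d["score"],2)) for d in models.mark_of(n,c)[:1]])
print(T.current_t(),T.current_wrist_force())
a=cv2.imread("pics/scene9.png")[60:320,180:540]; b=cv2.imread("pics/top9.png")[20:280,120:420]
cv2.imwrite("pics/end.png",cv2.resize(np.hstack([a,b]),(800,315)))
E
```

```text
scene drawer_pull [([0.625, 0.112, 0.085], 0.83)]
scene machine [([0.698, 0.087, 0.131], 0.3)]
scene jug [([0.494, -0.147, -0.001], 0.62)]
scene jar []
scene bowl [([0.646, 0.388, 0.0], 0.21)]
scene spatula [([0.304, -0.247, -0.0], 0.64)]
scene carton [([0.323, -0.101, -0.001], 0.67)]
scene paddle [([0.696, 0.086, 0.134], 0.55)]
top drawer_pull [([0.624, 0.113, 0.083], 0.78)]
top machine []
top jug [([0.493, -0.148, 0.001], 0.6)]
top jar [([0.643, 0.39, -0.001], 0.68)]
top bowl [([0.456, 0.42, 0.005], 0.68)]
top spatula [([0.305, -0.245, 0.001], 0.6)]
top carton [([0.321, -0.1, -0.001], 0.76)]
top paddle [([0.697, 0.087, 0.137], 0.93)]
39.0 [-0.53620453 -0.11890998  0.22442145]
```

View pics/end.png

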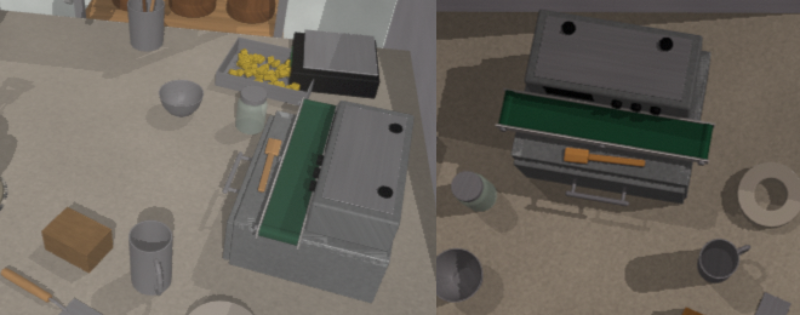

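The pull has moved 0.198 m, a firm stop was felt at 11 N, and the drawer front is flush with the face. The bystanders have not moved.

```bash
python3 -c "
from plant import r; r.sign_off()"
```

```text
the job is handed in; nothing more can be done
```

The clamp is screwed home, the lock lever is down, and the drawer is fully in. I handed the job in at about 39 s of the 72 s allowed; `sign_off` gives no verdict.

- **Clamp:** My first grip caught the round boss under the T-handle (24.6 mm instead of 16 mm), and I had already turned it to 0.6 rad before I saw this. I regripped 9 mm higher on the bar itself. It turned freely past 0.45 to 0.8 rad, at about 0.1 N m or less, with the bar square in the jaws. The thread was therefore not crossed, and I skipped turning it back. The home stop was felt at 1.80 rad with 0.27 N m.
- **Lever:** The pad went from 57 to 41 mm above the table, with its stop felt at about 10 N.
- **Drawer:** I pushed it home on the pull bar and felt a firm stop at about 11 N. The networks put the pull's travel at 0.198 m, and the front sits flush with the machine.
- **End state:** The arm is back near its start and touching nothing. The bystanders read within about 6 mm of where they started, which is within what the networks can resolve. The scene camera missed the jar and mistook it for the bowl at a low score, but the top view found both in place.

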